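# Set the slit on the bench inspection light

### The job

Set the bench inspection light to its slit for checking ground edges: turn the aperture wheel by its centre knob until the whole slit, the only long aperture among the round ones, shows in the open port, not under the blank cap. Then let go of the knob.

Things in the scene. Friction and masses are not known exactly. Their poses are not given: they have to be found in the camera images.
- knob (a point): Black bar knob at the centre of the aperture wheel, which lies level on a fixed round grey drum, 210 mm across. The point is on the wheel's upright axis at mid-bar, 93 mm above the bench. Bar 46 mm long, 16 wide, 34 high (76 to 110 mm above the bench), on a 24 mm stem. Its length lies along the line from axis to slit: this point's x axis, turning with the wheel; z up.
- slit (a point): Centre of the slit, the one long aperture in the aluminium wheel (184 mm across, top 46 mm above the bench): a black slot 34 mm long, 9 wide, pointing outward, its centre 62 mm from the axis. Five round black apertures, 10 to 26 mm, sit at the same radius, 60 degrees apart. x points outward.
- open_port (a point): Centre of the window: of two fixed steel rings over the wheel, the open one (hole 52 mm, outside 68 mm, 50 to 61 mm above the bench). The point is 62 mm from the wheel's axis, 56 mm above the bench. The other ring, 120 degrees round at the same radius, is shut by a solid steel blank cap, top 64 mm above the bench. Only the knob is higher.
- wheel (a joint): Turn of the wheel, rad, growing anticlockwise seen from above. At 0 the slit lies midway between the ports; it is centred in one at 1.047, in the other at -1.047. Starts within -0.4 to 0.4, so 0.65 to 1.45 rad of turn, one way or the other, sets it. Stops at -3 and 3. Stiff (0.06 N m), no clicks, stays where it is left.

How it is judged:
By the outcome, as a careful person would: the job done as asked, in the order asked, and still so for the second after the job is handed in, with the robot touching nothing.
It also fails if it takes over 26 s, if anything falls off the work surface, if the arm or the gripper's body presses on something with over 40 N, if the wrist force passes 120 N, or if a joint passes its speed limit or range.

### The arm

A 6-joint arm with a two-finger parallel gripper is mounted at the origin on the work surface. World frame = base frame: x ahead of the robot, y to its left, z up, the work surface at z = 0. Lengths are in m, angles in rad, forces in N, time in s.
With the tool pointing down it reaches from about 0.275 to 0.875 m from the base axis. Payload 12.5 kg.
Tool frame: the origin (TCP) lies midway between the tips of the shut fingers; the grasp point (between the pads) lies 19 mm behind it; z points along the fingers, y is the direction in which the jaws open and shut (so a half turn about z gives the same grasp; the last joint's range is limited). The gripper opens to 85 mm and grips with 20 to 120 N. Pads are 22 mm wide; open, the fingers measure 114 mm over their backs; the gripper's body (76 mm by 85 mm) begins 54 mm behind the grasp point. The pads swing forward as they close: fully open they stand 13 mm farther back than shut.
Start: joints at [-1.433, 0.351, 1.652, -0, 1.139, -0.085], TCP at [0.122, -0.536, 0.231] pointing down, gripper open.
Joint ranges: [-2.75, 2.75], [-0.79, 2.1], [0.01, 2.65], [-1.57, 4.71], [0.07, 3.14], [-2.87, 2.87]. Speed limits (rad/s): [2.22, 2.22, 2.79, 3.14, 3.14, 3.14].

### API

Orientations are given as a 3x3 rotation matrix whose columns are the frame's x, y, z axes.
In Python, from cell import arm gives the robot as it stands.
- The arm moves only by the tool arm_command, never from a script. Its argument "commands" is a list of rows, each a list of 3 entries, a list of its own where there are three numbers: the shift along the tool's x, y, z in mm, then the turn, a rotation vector about the tool's x, y, z in rad, then the finger opening in mm, from 0 to 85.4. A call has 1 to 12 rows; each row is the pose to reach, as a shift and turn from the pose commanded when the call began, along the tool's axes at that moment; what a row does not reach only later rows make up. A row lasts 1/12 s, in which the tool goes at most 41.7 mm and 7.16 degrees, less where a joint would pass 70% of its speed; a pose out of reach is approached as far as the arm can. A call with a gripper value outside its range is refused whole. The fingers move at their own pace and stop on an object; the grip force is fixed at half the most. Time passes only in rows, so rows that repeat a pose let the fingers close. It gives the time, the measured TCP pose, the force and the opening at its end, in the units of the state.
- arm.observe(): the state, without advancing time (a new reading comes with each control period).
- arm.capture(name): name is "scene" or "top" or "wrist"; returns (picture, depth): 400x640x3 uint8, red, green, blue; 400x640 float32, m along the optical axis (not along the pixel's ray), 0 where there is no reading.
- arm.camera_info(name): a dict with "intrinsics" (3x3 intrinsics, pixels), "extrinsics" (4x4, takes a point from camera to world coordinates). Camera axes: x right, y down, z forward; pixel columns grow to the right and rows downward; lengths in m; the calibration is good to about 2 mm. A picture is of the moment at which its call begins: read the wrist's pose just before it. camera_info takes no time and is no camera call; for the wrist camera it gives the pose at the moment of the call.
- arm.job_done(): hands the job in, once; it reports no verdict.
Trained networks look in the newest picture that a camera, given by its name, has taken for a name from the list of things; names that differ only in an ending like _2 or _b are one class to them, and where a whole thing is asked for, a point or a joint stands for the part that bears it (a point fixed in the world has none). Each returns a list of dicts, best first, with "conf" (0 to 1); they miss things now and then, are a little off and sometimes report something else, mostly with a low value. They report only what shows in the picture. A call takes as long as a camera call.
- arm.find_in(name, camera): "extent" ([left, top, width, height] in pixels, round what is visible of it).
- arm.place_of(name, camera): "position" ([column, row] in pixels: a listed point, or the origin of a listed thing).
The state is a dict: "time_s": time; "joint_pos": joint angles; "joint_velocities": joint speeds; "joint_efforts": joint torques, N m; "eef_pos": TCP position; "tcp_rot": TCP orientation; "ft_force": force on the tool from outside, world axes, zero at the start; "torque": the same for the moment, N m; "finger_gap": opening from 0.0 (shut) to 1.0 (fully open).
Only numpy, scipy, OpenCV 4.12 (cv2) and the standard library are available. Lean on these libraries where they do the work, as an engineer would, in place of code of your own. Each camera call takes 0.05 s, during which the arm holds its last target. There are 200 camera calls.

## Working session

There is one attempt and no reset: what is moved stays moved. The work goes in short steps, Python scripts to look and compute and a tool call to move; the robot and the scene stay as the last step left them, time stands still between calls to the robot, and variables do not carry over. Pictures are saved under pics/ and viewed, about 8 in all and at most 12, crops included, and the job is handed in when it is done.

Besides the shell and the picture viewer there is one more tool, called in YAML: its name, and indented under it one key for each argument. arm_command: Moves the arm, as the interface text tells. Its arguments: {"type":"object","properties":{"commands":{"type":"array","items":{"type":"array"}}},"required":["commands"]}

```bash
mkdir -p pics
cat > h.py <<'E'
import numpy as np, cv2
from cell import arm
def ray(cam,p,z):
    i=arm.camera_info(cam);K=np.array(i["intrinsics"]);T=np.array(i["extrinsics"])
    d=T[:3,:3]@np.linalg.solve(K,[p[0],p[1],1]);o=T[:3,3]
    return o+d*(z-o[2])/d[2]
def look(cam,name):
    im,d=arm.capture(cam);cv2.imwrite(f"pics/{name}.png",im[:,:,::-1]);return im,d
Z=dict(knob=.093,slit=.046,open_port=.056)
def meas(cam):
    for n in Z:
        for r in arm.place_of(n,cam)[:3]:
            print(cam,n,round(r["conf"],2),np.round(r["position"],1),np.round(ray(cam,r["position"],Z[n]),4))
E
python3 - <<'E'
from h import *
for c in("top","scene"):
    look(c,c+"1");meas(c)
s=arm.observe();print(s["time_s"],s["eef_pos"],s["tcp_rot"],s["ft_force"],s["finger_gap"])
E
```

```text
top knob 0.94 [413.3 199.8] [ 0.5847 -0.1277  0.093 ]
top slit 0.77 [415.7 170. ] [ 0.6471 -0.1457  0.046 ]
top open_port 0.83 [383.8 176. ] [ 0.6315 -0.0878  0.056 ]
scene knob 0.68 [208.7 246.7] [ 0.5827 -0.1253  0.093 ]
scene slit 0.75 [203.7 298.2] [ 0.6408 -0.1542  0.046 ]
scene open_port 0.73 [239.9 278.1] [ 0.6316 -0.0934  0.056 ]
0.4 [ 0.1215218  -0.53633838  0.23121032] [[ 9.75282926e-01  2.20959751e-01 -5.27132803e-05]
 [ 2.20959757e-01 -9.75282911e-01  1.69243194e-04]
 [-1.40144275e-05 -1.76707511e-04 -9.99999984e-01]] [-0.21537487 -0.93619183  0.84335467] 1.0013193952651125
```

View pics/top1.png

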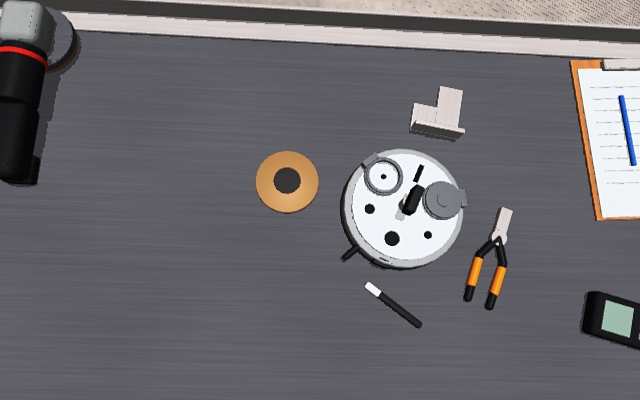

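View pics/scene1.png

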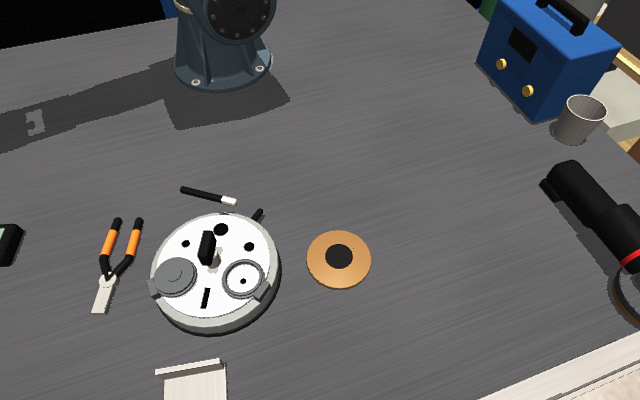

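The top view shows the slit at about (418,173). The open port is at (383,176), the capped ring at (443,200) and the knob at (413,200), and the networks agree. The axis is at about (0.584, -0.127), the slit bearing is about -21° and the open port about +37°. That means roughly 59° anticlockwise. I'll move to hover over the knob with the jaws lined up to the bar.

arm_command:
  commands:
    - [[542,-297,0],[0,0,0.6],85]
    - [[542,-297,0],[0,0,0.6],85]
    - [[542,-297,0],[0,0,0.6],85]
    - [[542,-297,0],[0,0,0.6],85]
    - [[542,-297,0],[0,0,0.6],85]
    - [[542,-297,0],[0,0,0.6],85]
    - [[542,-297,0],[0,0,0.6],85]
    - [[542,-297,0],[0,0,0.6],85]
    - [[542,-297,0],[0,0,0.6],85]
    - [[542,-297,0],[0,0,0.6],85]
    - [[542,-297,0],[0,0,0.6],85]
    - [[542,-297,0],[0,0,0.6],85]

```text
time_s: 1.4
eef_pos: [0.4851, -0.2145, 0.2315]
tcp_rot: [[0.93, -0.368, 0.0], [-0.368, -0.93, -0.0], [0.0, 0.0, -1.0]]
ft_force: [0.5, -1.3, 0.3]
finger_gap: 1.0
```

arm_command:
  commands:
    - [[56,-112,0],[0,0,0],85]
    - [[56,-112,0],[0,0,0],85]
    - [[56,-112,0],[0,0,0],85]
    - [[56,-112,0],[0,0,0],85]
    - [[56,-112,0],[0,0,0],85]
    - [[56,-112,0],[0,0,0],85]

```text
time_s: 1.9
eef_pos: [0.5767, -0.1329, 0.2311]
tcp_rot: [[0.93, -0.368, -0.001], [-0.368, -0.93, -0.0], [-0.001, 0.0, -1.0]]
ft_force: [-0.9, -0.3, 0.3]
finger_gap: 0.997
```

Run:
```python
from h import *
s=arm.observe();print(s["time_s"],s["eef_pos"],s["tcp_rot"][:,0] if hasattr(s["tcp_rot"],"shape") else s["tcp_rot"])
look("wrist","wrist1");meas("wrist")
```

```text
1.9 [ 0.576709   -0.13292597  0.23107187] [ 9.29869872e-01 -3.67888042e-01 -6.40791298e-04]
wrist knob 0.98 [309.6 185.7] [ 0.5843 -0.1274  0.093 ]
wrist slit 0.74 [312.  118.6] [ 0.6416 -0.1521  0.046 ]
```

View pics/wrist1.png

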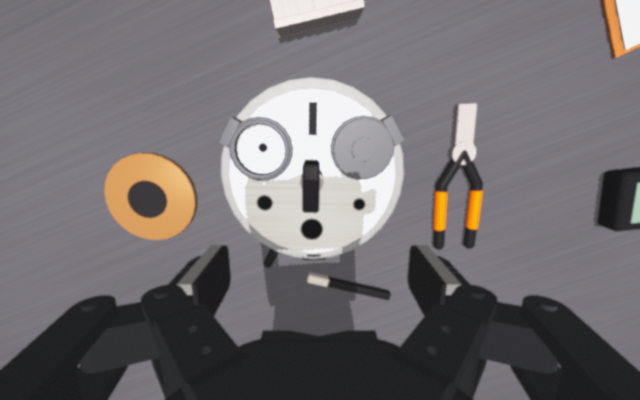

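The wrist view shows the bar knob upright at (310,186), the slit at (312,118), the open ring at (262,148) and the capped ring at (363,148). I need about 5 mm and -8 mm of centring, then I can descend.

arm_command:
  commands:
    - [[5,-8,0],[0,0,0.02],85]
    - [[5,-8,40],[0,0,0.02],85]
    - [[5,-8,80],[0,0,0.02],85]
    - [[5,-8,120],[0,0,0.02],85]
    - [[5,-8,140],[0,0,0.02],85]
    - [[5,-8,153],[0,0,0.02],85]
    - [[5,-8,153],[0,0,0.02],85]
    - [[5,-8,153],[0,0,0.02],85]

```text
time_s: 2.77
eef_pos: [0.585, -0.1277, 0.0791]
tcp_rot: [[0.922, -0.387, 0.001], [-0.387, -0.922, -0.0], [0.001, -0.0, -1.0]]
ft_force: [0.5, -0.3, 0.4]
finger_gap: 0.996
```

Run:
```python
from h import *
s=arm.observe();print(s["time_s"],s["eef_pos"],s["joint_pos"])
look("top","top2");meas("top");look("scene","s2");meas("scene")
```

```text
2.7667 [ 0.58502975 -0.12772386  0.0791333 ] [-2.92673789e-01  6.24601860e-01  1.63586379e+00 -1.77830264e-05
  8.80393114e-01  1.67595002e+00]
top knob 0.91 [411.9 199.9] [ 0.5845 -0.1255  0.093 ]
top slit 0.94 [414.3 174.8] [ 0.6384 -0.1431  0.046 ]
top open_port 0.48 [381.3 176.5] [ 0.6305 -0.0835  0.056 ]
scene knob 0.7 [210.9 246.7] [ 0.5839 -0.1221  0.093 ]
scene slit 0.74 [203.6 297.6] [ 0.6398 -0.1542  0.046 ]
scene open_port 0.57 [241.2 278.7] [ 0.6333 -0.0917  0.056 ]
```

arm_command:
  commands:
    - [[0,0,0],[0,0,0],8]
    - [[0,0,0],[0,0,0],8]
    - [[0,0,0],[0,0,0],8]
    - [[0,0,0],[0,0,0],8]
    - [[0,0,0],[0,0,0],8]
    - [[0,0,0],[0,0,0],8]
    - [[0,0,0],[0,0,0],8]
    - [[0,0,0],[0,0,0],8]
    - [[0,0,0],[0,0,0],8]
    - [[0,0,0],[0,0,0],8]
    - [[0,0,0],[0,0,0],8]
    - [[0,0,0],[0,0,0],8]

```text
time_s: 4.17
eef_pos: [0.5845, -0.1277, 0.0785]
tcp_rot: [[0.922, -0.387, -0.0], [-0.387, -0.922, -0.001], [-0.0, 0.001, -1.0]]
ft_force: [-3.2, -4.0, 2.2]
finger_gap: 0.176
```

The fingers stopped on the bar at a 15 mm opening. In the wrist picture the slit sits midway between the two rings, so about 1.04 rad anticlockwise is needed, which is negative about the tool's z.

arm_command:
  commands:
    - [[0,0,0],[0,0,-0.1],8]
    - [[0,0,0],[0,0,-0.2],8]
    - [[0,0,0],[0,0,-0.3],8]
    - [[0,0,0],[0,0,-0.4],8]
    - [[0,0,0],[0,0,-0.5],8]
    - [[0,0,0],[0,0,-0.6],8]
    - [[0,0,0],[0,0,-0.7],8]
    - [[0,0,0],[0,0,-0.8],8]
    - [[0,0,0],[0,0,-0.9],8]
    - [[0,0,0],[0,0,-1.0],8]
    - [[0,0,0],[0,0,-1.04],8]
    - [[0,0,0],[0,0,-1.04],8]

```text
time_s: 5.17
eef_pos: [0.5844, -0.1276, 0.0785]
tcp_rot: [[0.799, 0.601, -0.001], [0.601, -0.799, -0.0], [-0.001, 0.0, -1.0]]
ft_force: [-3.5, -3.5, 4.4]
finger_gap: 0.176
```

Run:
```python
from h import *
s=arm.observe();print(s["time_s"],s["torque"],s["finger_gap"])
im,_=look("scene","x");meas("scene")
cv2.imwrite("pics/s3.png",cv2.resize(im[190:350,120:320,::-1],None,fx=3,fy=3))
```

```text
5.1667 [-0.43108617  0.64265315  0.09631667] 0.17571739907915215
scene knob 0.82 [208.6 248.6] [ 0.586 -0.126  0.093]
scene slit 0.9 [242.4 279.4] [ 0.6301 -0.0906  0.046 ]
scene open_port 0.88 [241.7 277.7] [ 0.6319 -0.0906  0.056 ]
scene open_port 0.15 [207.3 246.9] [ 0.5593 -0.1313  0.056 ]
```

View pics/s3.png

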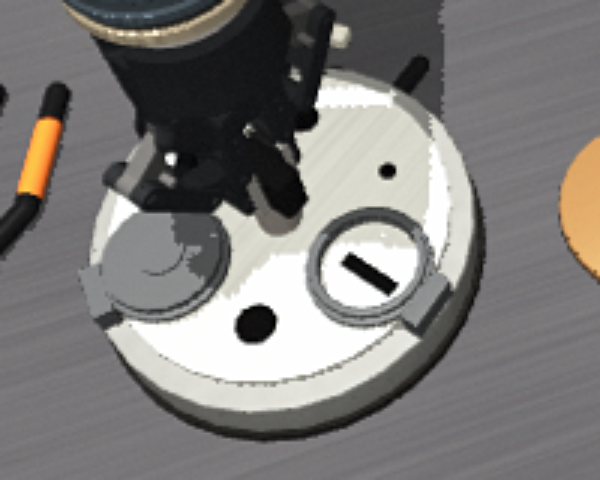

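The whole slit now lies in the open ring, at (370,272) in the crop, with its centre within 2 mm of the port's. I'll release and lift straight up.

arm_command:
  commands:
    - [[0,0,0],[0,0,0],60]
    - [[0,0,0],[0,0,0],60]
    - [[0,0,0],[0,0,0],60]
    - [[0,0,0],[0,0,0],60]
    - [[0,0,0],[0,0,0],60]
    - [[0,0,0],[0,0,0],60]
    - [[0,0,0],[0,0,0],60]
    - [[0,0,0],[0,0,0],60]
    - [[0,0,-20],[0,0,0],60]
    - [[0,0,-50],[0,0,0],60]
    - [[0,0,-90],[0,0,0],60]
    - [[0,0,-130],[0,0,0],60]

```text
time_s: 6.37
eef_pos: [0.5841, -0.127, 0.2093]
tcp_rot: [[0.8, 0.599, -0.002], [0.599, -0.8, 0.001], [-0.001, -0.001, -1.0]]
ft_force: [0.3, 0.3, 0.9]
finger_gap: 0.703
```

arm_command:
  commands:
    - [[0,0,-20],[0,0,0],60]
    - [[0,0,-20],[0,0,0],60]
    - [[0,0,-20],[0,0,0],60]
    - [[0,0,-20],[0,0,0],60]

```text
time_s: 6.7
eef_pos: [0.5842, -0.127, 0.2271]
tcp_rot: [[0.8, 0.599, -0.002], [0.599, -0.8, 0.001], [-0.001, -0.001, -1.0]]
ft_force: [-0.7, 0.5, -0.8]
finger_gap: 0.706
```

Run:
```python
from h import *
s=arm.observe();print(s["time_s"],s["eef_pos"],s["finger_gap"],s["ft_force"],np.abs(s["joint_velocities"]).max())
look("wrist","wrist2");meas("wrist");look("scene","s4");meas("scene")
```

```text
6.7 [ 0.58416257 -0.12701483  0.22710577] 0.7060961066363874 [-0.68317741  0.48774947 -0.75570247] 0.017601233199372065
wrist knob 0.75 [318.2 192.2] [ 0.5834 -0.1269  0.093 ]
scene knob 0.6 [208.9 249.3] [ 0.5873 -0.1258  0.093 ]
scene slit 0.82 [241.8 278. ] [ 0.6275 -0.0909  0.046 ]
scene open_port 0.77 [243.3 276.3] [ 0.6304 -0.0877  0.056 ]
```

View pics/wrist2.png

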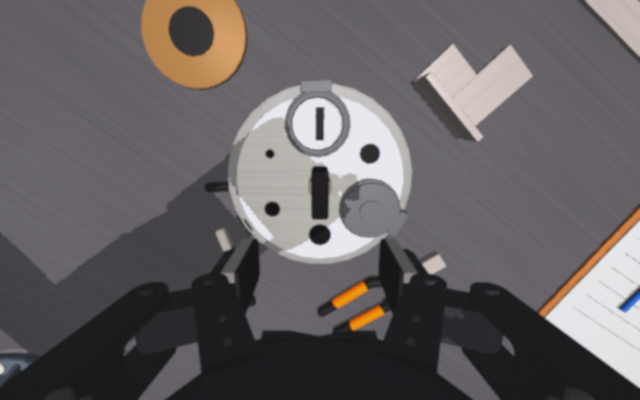

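The wrist view shows the slit at (320,123), centred and whole inside the open ring at (318,123). The gripper is clear of the knob and at rest.

```bash
python3 -c "
from cell import arm
print(arm.job_done())"
```

```text
the job is handed in; nothing more can be done
None
```

The slit is set in the open port. I gripped the knob bar, turned the wheel about 1.04 rad anticlockwise, let go and lifted straight up, then handed the job in at about 7 s.

**Position:** After release, the wrist picture showed the whole slit centred in the open ring, about 2 pixels off its centre. The scene camera put the slit about 4 mm from the port centre; the networks' own scatter is of that size.

**Robot clear:** The contact force was about 1 N, within sensor noise. The fingertips were about 117 mm above the top of the knob.

**Checks that failed or disagreed:** The network did not find the slit or the open port in the last wrist picture, so I read that one by eye. Before the turn, the estimates of the port's bearing ranged from 36° to 44°. I therefore took the turn from the slit sitting midway between the two rings in the wrist view.

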